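# Square up the fold-up backdrop

### The arm

A 6-joint arm with a two-finger parallel gripper is mounted at the origin on a cart in front of the work surface, level with it; the furniture and walls round the work are solid. World frame = base frame: x ahead of the robot, y to its left, z up, the work surface at z = 0. Lengths are in m, angles in degrees, forces in N, time in s.
With the tool pointing down it reaches from about 0.3 to 1 m from the base axis. Payload 5.1 kg.
Tool frame: the origin (TCP) lies where the fingers leave the gripper's body, on its centre line; the fingertips stand 78 mm ahead of it and the grasp point (between the pads) lies 59 mm ahead of it (manip.hold_point_z is the distance from the TCP to the grasp point, in m); z points along the fingers, y is the line along which they close (so a half turn about z gives the same grasp; the last joint's range is limited). The gripper opens to 95 mm and grips with 3 to 60 N. Pads are 20 mm wide; open, the fingers measure 119 mm over their backs; the gripper's body (75 mm by 180 mm) begins 59 mm behind the grasp point.
Start: joints at [-78.129, 7.093, 94.555, -0, 78.352, -4.733], TCP at [0.186, -0.623, 0.292] pointing down, gripper open.
Joint ranges: [-149.61, 149.61], [-58.7, 133.49], [1.44, 155.28], [-77.14, 257.14], [18.33, 153.61], [-166.67, 166.67]. Speed limits (degrees/s): [147.25, 147.25, 180, 180, 180, 180].

### API

Orientations are given as [roll, pitch, yaw] about the fixed x, y, z axes, in that order (R = Rz(yaw) Ry(pitch) Rx(roll)).
In Python, from plant import manip, vision gives the robot as it stands.
- The arm moves only by the tool step_arm, never from a script. Its argument "rows" is one flat list of numbers, 7 for each row, row after row: the shift along the tool's x, y, z in units of 50 mm (1.0 is 50 mm), then the turn, a rotation vector about the tool's x, y, z in degrees, then the opening, from 0 (shut) to 1 (fully open). A call has 1 to 12 rows; each row shifts and turns the commanded pose from where the row before left it, along the tool's axes as they then stand; what a row does not reach is not made up. A row lasts 1/10 s, in which the tool goes at most 50 mm and 8.59 degrees, less where a joint would pass 70% of its speed; a pose out of reach is approached as far as the arm can. A call is refused whole if a number of a shift passes 1 or a number of a turn 8.59, either way. A call with a gripper value outside its range is refused whole. The fingers move at their own pace and stop on an object; "newtons" is the grip in N (left out, the last holds). Time passes only in rows, so rows that do not move let the fingers close. It gives the time, the measured TCP pose, the force, the opening and the grip force at its end, in the units of the state.
- manip.state(): the state, without advancing time (a new reading comes with each control period).
- vision.capture(name): name is "scene" or "top"; returns a dict with "image" (420x560x3 uint8, red, green, blue), "intrinsics" (3x3 intrinsics, pixels), "k1" (the pictures are not rectified: a ray, as slopes to the right and down, at radius r is drawn at 1 + k1 r^2 times it, then the intrinsics apply), "pose" (4x4, takes a point from camera to world coordinates). Camera axes: x right, y down, z forward; pixel columns grow to the right and rows downward; lengths in m; the calibration is good to about 2 mm. A picture is of the moment at which its call begins. There is no depth.
- manip.sign_off(): hands the job in; it is judged then, once.
The state is a dict: "t": time; "joint_pos": joint angles; "qd": joint speeds; "joint_efforts": joint torques, N m; "position": TCP position; "ee_rot": TCP orientation; "contact_force": force on the tool from outside, world axes, zero at the start; "wrist_torque": the same for the moment, N m; "finger_gap": finger opening in m; "grip_force": force on a finger pad.
Only numpy, scipy, OpenCV 4.12 (cv2) and the standard library are available. Lean on these libraries where they do the work, as an engineer would, in place of code of your own. Each camera call takes 0.05 s, during which the arm holds its last target. There are 200 camera calls.

### The job

The backdrop of the little fold-up display board is leaning forward over its deck. Lift the orange assembly square off its hook on the tool stand, stand it with its long leg flat on the bare right half of the deck, and push it into the corner until both its outer faces touch, so that the backdrop stands square to the deck, without pushing the backdrop clearly past upright. Finish holding the square there in the gripper, pressed lightly against both deck and backdrop (the brace gets screwed on behind while you hold), and leave the loose things around undisturbed.

Things in the scene. Friction and masses are not known exactly. Their poses are not given: they have to be found in the camera images.
- square: Orange L-shaped assembly square, 16 mm thick (y), 0.13 to 0.2 kg, legs 34 mm wide. Origin: outer corner of the L (clipped by 6 mm), mid thickness. Long leg runs 140 mm along its -x (outer face z = 0), short leg 120 mm up +z (outer face x = 0). Starts hanging upright on the hook by the hole in its short leg, long leg lowest, level, about 70 mm above the table.
- square_hole (a point): Centre of the 20 mm hanging hole in the short leg, 96 mm above the long leg's outer face, 17 mm from the short leg's outer face; axes as the square's.
- square_grip (a point): Good place to take the square from above: a point in the long leg, 98 mm from the outer corner and 25 mm above its outer (lower) face, mid thickness; pinch across the 16 mm thickness. The short leg stands 64 mm away; the inner corner is filled 14 mm out and 8 mm up.
- stand: Oak tool stand fixed to the table: foot 130 x 110 x 18 mm, upright 70 mm wide, 218 mm high, front face 22 mm along its +x. Origin under the foot. Two steel pegs, 6 mm thick, stick out along its -x: the hook 172 mm up, and 90 mm up and 20 mm to -y a straight rest peg, ending at x = -49 mm, that only keeps the hanging square upright against its outer face.
- hook (a point): Point on the axis of the upper peg, where the square hangs at the start; axes as the stand's. 20 mm further along -x the peg turns up at 45 degrees, ending 26 mm out with its top 8 mm above the peg's axis. To come off, the square must be raised 9 mm (5 to 13 mm), then drawn at least 50 mm along the stand's -x.
- board: Fold-up display board fixed to the table, 200 mm deep (x) by 250 mm wide (y), deck top 16 mm above the table. Origin under its centre; +x points to the backdrop, z up. On its left half (y from +20 mm on) a cottage 50 mm high and two trees up to 61 mm high are fixed; the right half is bare.
- deck: The board's plywood deck; same origin and axes as the board; its upper surface is z = 16 mm.
- corner (a point): Point on the fold line, where the deck meets the foot of the backdrop's front face, in the middle of the stretch clear of hinges and scenery (clear for about 40 mm either side); axes as the board's, +x into the backdrop.
- fold (a joint): Angle of the backdrop about the fold line: 0 = square to the deck, positive = leaning forward over the deck (-x of the board), negative = past upright. Starts at 0.06 to 0.16 rad, can go to -0.35. Two stiff hinges hold it at any angle; moving it takes about 0.2 N m, a push of about 2 N at 110 mm height.
- backdrop: The backdrop: a plywood panel 250 mm wide, 125 mm high, 6 mm thick, painted sky and hills. Origin on the fold line in mid width, z up the panel, its front face is x = 0.
- glue_bottle: White glue bottle with red nozzle, 49 mm wide, 139 mm high, loose bystander; origin under its centre.
- red_pot: Small paint pot, red, white cap, 31 mm wide, 42 mm high, loose bystander; origin under its centre.
- yellow_pot: Small paint pot, yellow, white cap, 31 mm wide, 42 mm high, loose bystander; origin under its centre.
- sanding_block: Cork sanding block 35 x 64 x 22 mm, loose bystander; origin under its centre.
- goods_van: Brown model goods van 19 x 71 x 36 mm, loose bystander; origin under its centre.

How it is judged (in metres and radians):
On the way:
1. the square is off the hook and carried by the gripper (distance between square_hole and hook above 0.045 m and height (world z) of square above 0.03 m and contact force between square and stand below 0.05 N and contact force between the fingers and square above 1 N), for 0.2 s.
At the end, for the whole second after the job is handed in: Gripper holds the square (over 2 N), which presses deck and backdrop (over 1 N each): corner within 4 mm of the fold line, 3 mm of the deck, 60 mm of the corner point along the fold; upright within 0.03, in line with the board within 0.06 rad; backdrop square within 0.025 rad; all still (contact force between the fingers and square above 2 N and contact force between square and deck above 1 N and contact force between square and backdrop above 1 N and value of joint fold between -0.025 and 0.025 rad and angle between square's own z axis and vertical below 0.03 rad and x of square in the frame of corner above -0.004 m and z of square in the frame of corner between -0.003 and 0.003 m and angle between the x axis of square and the x axis of board, either way round below 0.06 rad and linear speed of square below 0.01 m/s and y of square in the frame of corner between -0.06 and 0.06 m); the arm keeps its last pose, push and grip.
It fails at once if the backdrop is pushed clearly past upright (more than 0.07 rad) (value of joint fold below -0.07 rad).
It fails at once if a loose bystander is moved more than 30 mm (distance of any of glue_bottle, red_pot, yellow_pot, sanding_block, goods_van from where it was at the start of the episode above 0.03 m).
It also fails if it takes over 45 s, if anything falls off the work surface, if the arm or the gripper's body presses on something with over 40 N, if the wrist force passes 120 N, or if a joint passes its speed limit or range.

## Working session

There is one attempt and no reset: what is moved stays moved. The work goes in short steps, Python scripts to look and compute and a tool call to move; the robot and the scene stay as the last step left them, time stands still between calls to the robot, and variables do not carry over. Pictures are saved under pics/ and viewed, at most 10 in all, crops included, and the job is handed in when it is done.

Besides the shell and the picture viewer there is one more tool, called after ">>>" in YAML: its name, and indented under it one key for each argument. step_arm: Moves the arm, as the interface text tells. Its arguments: {"type":"object","properties":{"rows":{"type":"array","items":{"type":"number"}},"newtons":{"type":"number"}},"required":["rows"]}

```bash
mkdir -p pics; python3 - <<'E'
from plant import manip, vision
import cv2,numpy as np
for n in("scene","top"):
    c=vision.capture(n); np.savez(f"pics/{n}0.npz",**{k:np.array(v) for k,v in c.items()})
    cv2.imwrite(f"pics/{n}0.png",c["image"][:,:,::-1]); print(n,np.round(c["intrinsics"],1).tolist(),c["k1"],np.round(c["pose"],3).tolist())
s=manip.state();print(s, manip.hold_point_z)
E
```

```text
scene [[413.7, 0.0, 281.4], [0.0, 413.7, 207.0], [0.0, 0.0, 1.0]] -0.0716268724425135 [[-0.849, -0.311, 0.428, 0.023], [-0.528, 0.467, -0.709, 0.739], [0.021, -0.828, -0.56, 0.799], [0.0, 0.0, 0.0, 1.0]]
top [[442.9, 0.0, 274.0], [0.0, 442.9, 207.5], [0.0, 0.0, 1.0]] -0.13509840164866213 [[0.007, -0.991, 0.13, 0.342], [-1.0, -0.011, -0.029, -0.073], [0.03, -0.13, -0.991, 1.205], [0.0, 0.0, 0.0, 1.0]]
{'t': 0.1, 'joint_pos': array([-7.81306264e+01,  7.13209554e+00,  9.46250383e+01, -1.29647079e-03,
        7.83530904e+01, -4.73447203e+00]), 'qd': array([-0.10085028, -0.05814787, -0.25303425,  0.01457591,  0.00961454,
       -0.01671805]), 'joint_efforts': array([ 2.17465858e-04, -4.18880904e+01, -3.61096644e+01,  7.76529685e-02,
        4.61547018e-02, -6.26691121e-05]), 'position': array([ 0.18559775, -0.6224891 ,  0.29109603]), 'ee_rot': array([-1.79890047e+02, -7.83275129e-03,  1.66041011e+01]), 'contact_force': array([0.67634824, 0.25157473, 0.1098825 ]), 'wrist_torque': array([ 0.01397216,  0.0107142 , -0.00377765]), 'grip_force': 0.0, 'finger_gap': 0.09503064891271731} 0.0588
```

View pics/scene0.png

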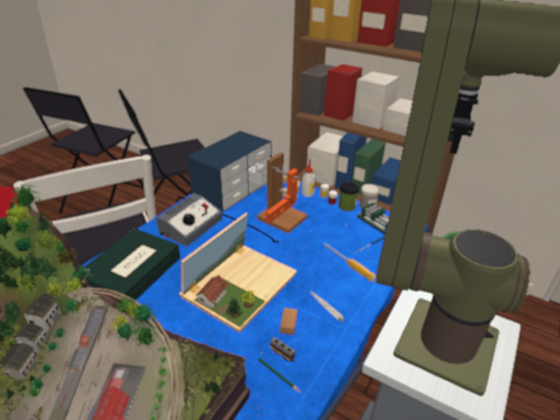

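View pics/top0.png

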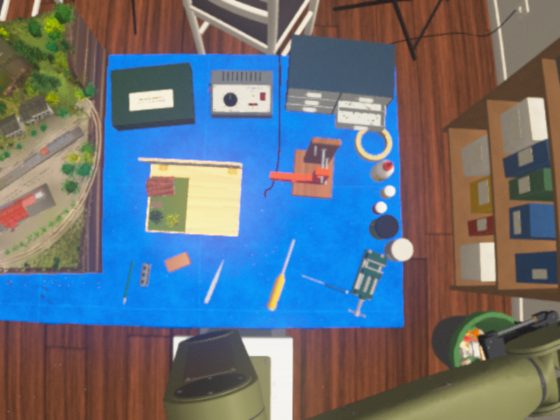

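The scene view shows the stand at about (283,200) and the board at about (235,285). In the top view the orange square runs (270,176)–(330,176), with the stand upright behind it at (322,150). The board spans (140–242, 158–236) with its backdrop along the top edge. I'll zoom in on both next.

```bash
python3 - <<'E'
import cv2,numpy as np
t=cv2.imread("pics/top0.png");s=cv2.imread("pics/scene0.png")
a=cv2.resize(t[130:240,130:350],None,fx=3.6,fy=3.6,interpolation=cv2.INTER_CUBIC)
cv2.imwrite("pics/tc.png",a)
b=cv2.resize(s[145:325,170:350],None,fx=3.3,fy=3.3,interpolation=cv2.INTER_CUBIC)
cv2.imwrite("pics/sc.png",b)
E
```

```text
(no output)
```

View pics/tc.png

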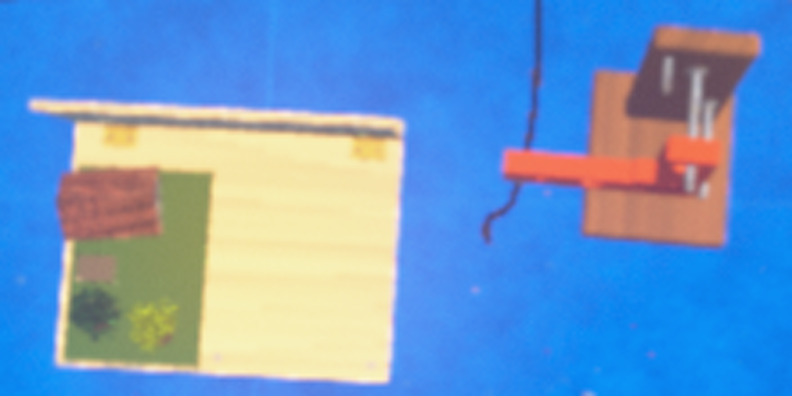

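View pics/sc.png

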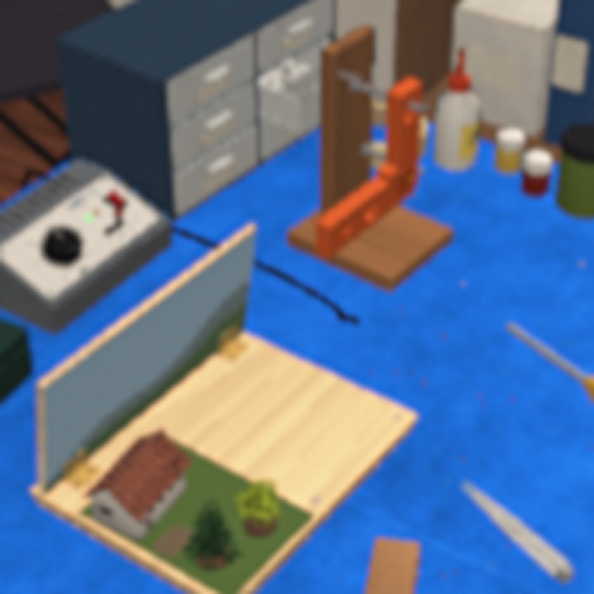

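The top crop shows the deck (tc.png) with its front corners at about (389,382) and (58,366). The long leg's free end is at (505,150–178) and the short leg's top is at (668–715,138–170). The foot's corners are (597,70), (725,245) and (583,235). Next I'll cast rays through these points.

```bash
cat > h.py <<'E'
import cv2,numpy as np
def load(n):
    return dict(np.load(f"pics/{n}.npz"))
def ray(c,uv):
    p=cv2.undistortPoints(np.array(uv,float).reshape(-1,1,2),c["intrinsics"],np.array([float(c["k1"]),0,0,0]))[:,0]
    d=np.c_[p,np.ones(len(p))]@c["pose"][:3,:3].T
    return c["pose"][:3,3],d
def onz(c,uv,z):
    o,d=ray(c,uv); return o+d*((z-o[2])/d[:,2])[:,None]
def tri(c1,u1,c2,u2):
    o1,d1=ray(c1,[u1]);o2,d2=ray(c2,[u2]);d1=d1[0]/np.linalg.norm(d1);d2=d2[0]/np.linalg.norm(d2)
    s=np.linalg.lstsq(np.c_[d1,-d2],o2-o1,rcond=None)[0];a=o1+s[0]*d1;b=o2+s[1]*d2
    return (a+b)/2,np.linalg.norm(a-b)
def proj(c,P):
    T=np.linalg.inv(c["pose"]);r=cv2.Rodrigues(T[:3,:3])[0]
    return cv2.projectPoints(np.array(P,float).reshape(-1,1,3),r,T[:3,3],c["intrinsics"],np.array([float(c["k1"]),0,0,0]))[0][:,0]
E
python3 - <<'E'
from h import *
t=load("top0");s=load("scene0")
T=lambda l:(np.array(l,float)+.5)/3.6-.5+[130,130]
S=lambda l:(np.array(l,float)+.5)/3.3-.5+[170,145]
np.set_printoptions(precision=4,suppress=True)
print("foot",onz(t,T([[597,70],[737,75],[725,245],[583,235]]),.018))
print("deck fl fr br",onz(t,T([[58,366],[389,382],[402,137]]),.016))
print("deck scene br? fr",onz(s,S([[417,415],[246,338]]),.016))
print("leg end top",onz(t,T([[505,150],[505,163]]),.104)," short top",onz(t,T([[668,138],[715,138]]),.19))
print("leg end tri", tri(t,T([505,150]),s,S([340,215])))
print("leg end near tri", tri(t,T([505,150]),s,S([318,219])), onz(s,S([[318,219],[338,213]]),.104))
hsv=cv2.cvtColor(t["image"],cv2.COLOR_RGB2HSV)
for c,n,roi in((t,'t',(255,155,340,195)),(s,'s',(260,160,305,230))):
    h=cv2.cvtColor(c["image"],cv2.COLOR_RGB2HSV);x0,y0,x1,y1=roi
    m=((h[...,0]<10)&(h[...,1]>190)&(h[...,2]>110))[y0:y1,x0:x1]
    for i,r in enumerate(m):print(n,y0+i,''.join('#' if v else '.' for v in r))
E
```

```text
foot [[ 0.6614 -0.1662  0.018 ]
 [ 0.6594 -0.2745  0.018 ]
 [ 0.5267 -0.2635  0.018 ]
 [ 0.533  -0.1556  0.018 ]]
deck fl fr br [[ 0.4296  0.2376  0.016 ]
 [ 0.4207 -0.0111  0.016 ]
 [ 0.6072 -0.0177  0.016 ]]
deck scene br? fr [[ 0.4215 -0.0084  0.016 ]
 [ 0.6    -0.0112  0.016 ]]
leg end top [[ 0.5791 -0.0945  0.104 ]
 [ 0.5698 -0.0945  0.104 ]]  short top [[ 0.5701 -0.1992  0.19  ]
 [ 0.5707 -0.2302  0.19  ]]
leg end tri (array([ 0.5682, -0.0981,  0.1144]), np.float64(0.018734375967559336))
leg end near tri (array([ 0.5786, -0.0945,  0.1056]), np.float64(0.0004902634627494582)) [[ 0.5796 -0.0965  0.104 ]
 [ 0.5698 -0.1143  0.104 ]]
t 155 .....................................................................................
t 156 .....................................................................................
t 157 .....................................................................................
t 158 .....................................................................................
t 159 ...................................................................................
[... 6162 characters left out ...]
........................
s 217 ......##########.............................
s 218 ......#########..............................
s 219 ......#######................................
s 220 ......######.................................
s 221 .......####..................................
s 222 .........#...................................
s 223 .............................................
s 224 .............................................
s 225 .............................................
s 226 .............................................
s 227 .............................................
s 228 .............................................
s 229 .............................................
```

```bash
python3 - <<'E'
from h import *
np.set_printoptions(precision=4,suppress=True)
t=load("top0");I=t["image"].astype(int)
# per-column profile of R-G across long leg
for u in (272,276,284,292,300,308,312,320,326):
    print(u,[tuple(I[v,u]) for v in range(167,186)])
d=(I[...,0]-np.maximum(I[...,1],I[...,2])).astype(float)
def edge(u):   # upper (far) edge by half level crossing, going up from leg middle
    col=d[:,u]; v=176; lev=col[174:178].max()/2
    while col[v]>lev: v-=1
    return v+(lev-col[v])/(col[v+1]-col[v])
def edgelow(u):
    col=d[:,u]; v=176; lev=col[174:178].max()/2
    while col[v]>lev: v+=1
    return v-(lev-col[v])/(col[v-1]-col[v])
us=[273,277,280,283,286,289]
up=np.array([[u,edge(u)] for u in us]);lo=np.array([[u,edgelow(u)] for u in us])
print(up[:,1],lo[:,1])
P=onz(t,up,.104);print(P);print("slope",np.polyfit(P[:,1],P[:,0],1))
print(onz(t,lo,.104),"\n",onz(t,lo,.07))
E
```

```text
272 [(np.int64(52), np.int64(142), np.int64(242)), (np.int64(52), np.int64(143), np.int64(243)), (np.int64(53), np.int64(140), np.int64(241)), (np.int64(85), np.int64(138), np.int64(237)), (np.int64(174), np.int64(133), np.int64(206)), (np.int64(239), np.int64(123), np.int64(133)), (np.int64(245), np.int64(120), np.int64(96)), (np.int64(245), np.int64(121), np.int64(91)), (np.int64(245), np.int64(119), np.int64(90)), (np.int64(244), np.int64(118), np.int64(90)), (np.int64(235), np.int64(108), np.int64(92)), (np.int64(186), np.int64(88), np.int64(97)), (np.int64(143), np.int64(86), np.int64(122)), (np.int64(104), np.int64(104), np.int64(175)), (np.int64(80), np.int64(114), np.int64(209)), (np.int64(74), np.int64(109), np.int64(203)), (np.int64(80), np.int64(96), np.int64(169)), (np.int64(80), np.int64(94), np.int64(164)), (np.int64(75), np.int64(92), np.int64(163))]
276 [(np.int64(87), np.int64(99), np.int64(168)), (np.int64(84), np.int64(92), np.int64(151)), (np.int64(76), np.int64(91), np.int64(160)), (np.int64(78), np.int64(92), np.int64(163)), (np.int64(157), np.int64(97), np.int6
[... 6766 characters left out ...]
.int64(158), np.int64(144)), (np.int64(208), np.int64(145), np.int64(122))]
[171.7703 171.7465 172.3563 172.7    172.8758 173.0821] [178.5156 178.9322 179.5158 179.3289 179.6406 179.8898]
[[ 0.578  -0.1023  0.104 ]
 [ 0.5782 -0.1124  0.104 ]
 [ 0.5767 -0.1201  0.104 ]
 [ 0.576  -0.1277  0.104 ]
 [ 0.5756 -0.1353  0.104 ]
 [ 0.5752 -0.143   0.104 ]]
slope [0.0807 0.5866]
[[ 0.5606 -0.1024  0.104 ]
 [ 0.5597 -0.1126  0.104 ]
 [ 0.5582 -0.1202  0.104 ]
 [ 0.5588 -0.1278  0.104 ]
 [ 0.5581 -0.1354  0.104 ]
 [ 0.5576 -0.143   0.104 ]] 
 [[ 0.5673 -0.1033  0.07  ]
 [ 0.5664 -0.1138  0.07  ]
 [ 0.5649 -0.1216  0.07  ]
 [ 0.5655 -0.1295  0.07  ]
 [ 0.5648 -0.1373  0.07  ]
 [ 0.5643 -0.1451  0.07  ]]
```

```bash
python3 - <<'E'
from h import *
np.set_printoptions(precision=4,suppress=True)
t=load("top0");s=load("scene0")
lo=onz(t,[[272,177.85],[276,178.3],[284,178.9],[300,180.4],[308,180.45]],.104)
up=onz(t,[[272,170.7],[284,171.9],[292,172.4],[300,173.2],[308,173.2]],.104)
for P in(lo,up):
    p=np.polyfit(P[:,1],P[:,0],1);print(P[:,:2],np.degrees(np.arctan(p[0])),np.polyval(p,-.13))
I=t["image"].astype(int)
print("row175",[(u,I[175,u,0]) for u in range(265,275)])
print("row171 short",[(u,tuple(map(int,I[171,u]))) for u in list(range(311,320))+list(range(325,334))])
print("leg end x", onz(t,[[269.5,175]],.104))
# deck edges: yellow mask line fits
h=cv2.cvtColor(t["image"],cv2.COLOR_RGB2HSV)
g=I.sum(2)
def cross(a,lev):
    i=np.where((a[:-1]-lev)*(a[1:]-lev)<=0)[0][0];return i+(lev-a[i])/(a[i+1]-a[i])
R=I[...,0]
fr=[[u,225+cross(R[225:245,u],140)] for u in range(195,236,5)]
P=onz(t,fr,.016);p=np.polyfit(P[:,1],P[:,0],1);print("front edge",np.degrees(np.arctan(p[0])),p,np.std(P[:,0]-np.polyval(p,P[:,1])))
rt=[[230+cross(R[v,230:255],140),v] for v in range(174,230,5)]
P=onz(t,rt,.016);p2=np.polyfit(P[:,0],P[:,1],1);print("right edge",np.degrees(np.arctan(p2[0])),p2,np.std(P[:,1]-np.polyval(p2,P[:,0])))
E
```

```text
[[ 0.5623 -0.0999]
 [ 0.5612 -0.11  ]
 [ 0.56   -0.1303]
 [ 0.5567 -0.1709]
 [ 0.5568 -0.1913]] 3.637166730191787 0.5600610898331027
[[ 0.5808 -0.0997]
 [ 0.5781 -0.1302]
 [ 0.5771 -0.1506]
 [ 0.5753 -0.171 ]
 [ 0.5756 -0.1914]] 3.4132268435051585 0.5784658182860627
row175 [(265, np.int64(59)), (266, np.int64(58)), (267, np.int64(59)), (268, np.int64(84)), (269, np.int64(156)), (270, np.int64(227)), (271, np.int64(244)), (272, np.int64(245)), (273, np.int64(245)), (274, np.int64(245))]
row171 short [(311, (194, 130, 107)), (312, (187, 124, 104)), (313, (172, 108, 98)), (314, (171, 92, 93)), (315, (214, 93, 85)), (316, (240, 109, 83)), (317, (244, 115, 80)), (318, (245, 117, 80)), (319, (245, 116, 80)), (325, (245, 117, 81)), (326, (245, 116, 79)), (327, (245, 117, 80)), (328, (245, 120, 83)), (329, (242, 123, 89)), (330, (229, 133, 99)), (331, (210, 138, 114)), (332, (175, 139, 157)), (333, (120, 138, 219))]
leg end x [[ 0.5695 -0.0935  0.104 ]]
front edge 2.372496978234906 [0.0414 0.4186] 0.0003737752964137437
right edge -2.2275694613401122 [-0.0389  0.0033] 0.00027983227215799963
```

```bash
python3 - <<'E'
from h import *
np.set_printoptions(precision=4,suppress=True)
t=load("top0");s=load("scene0")
T=lambda l:(np.array(l,float)+.5)/3.6-.5+[130,130]
S=lambda l:(np.array(l,float)+.5)/3.3-.5+[170,145]
print("upright top", onz(t,T([[655,45],[758,52],[660,27],[762,36]]),.218), onz(s,S([[322,47],[374,28]]),.218))
print("glue,pots base top", onz(t,[[383,170],[389,192],[380,208],[177,262],[146,274]],.04))
print("hook tip/peg", onz(t,T([[697,70],[690,190],[707,195]]),.175))
E
```

```text
upright top [[ 0.6248 -0.1878  0.218 ]
 [ 0.6215 -0.2545  0.218 ]
 [ 0.6368 -0.1912  0.218 ]
 [ 0.6322 -0.2573  0.218 ]] [[ 0.6387 -0.1918  0.218 ]
 [ 0.6196 -0.2514  0.218 ]]
glue,pots base top [[ 0.6016 -0.4043  0.04  ]
 [ 0.5409 -0.4192  0.04  ]
 [ 0.4969 -0.3931  0.04  ]
 [ 0.3484  0.1456  0.04  ]
 [ 0.3158  0.2266  0.04  ]]
hook tip/peg [[ 0.6204 -0.2209  0.175 ]
 [ 0.5387 -0.2154  0.175 ]
 [ 0.5355 -0.2267  0.175 ]]
```

>>> step_arm:
  rows: [0,0,0,0,0,-8.5,0.45,0,0,0,0,0,-8.5,0.45,0,0,0,0,0,-8.5,0.45,0,0,0,0,0,-8.5,0.45,0,0,0,0,0,-8.5,0.45,0,0,0,0,0,-8.5,0.45,0,0,0,0,0,-8.5,0.45,0,0,0,0,0,-8.5,0.45,0,0,0,0,0,-1.9,0.45,0,0,0,0,0,0,0.45]

```text
t: 1.1
position: [0.1857, -0.6226, 0.2916]
ee_rot: [-180.0, -0.1, 86.5]
contact_force: [0.7, -0.3, 0.8]
finger_gap: 0.0429
grip_force: 0.0
```

>>> step_arm:
  rows: [0.7,0.49,0,0,0,0,0.45,0.7,0.49,0,0,0,0,0.45,0.7,0.49,0,0,0,0,0.45,0.7,0.49,0,0,0,0,0.45,0.7,0.49,0,0,0,0,0.45,0.7,0.49,0,0,0,0,0.45,0.7,0.49,0,0,0,0,0.45,0.7,0.49,0,0,0,0,0.45,0.7,0.49,0,0,0,0,0.45,0.7,0.49,0,0,0,0,0.45,0.7,0.49,0,0,0,0,0.45,0,0,0,0,0,0,0.45]

```text
t: 2.3
position: [0.4802, -0.2516, 0.292]
ee_rot: [180.0, -0.1, 86.8]
contact_force: [-0.5, 0.6, -0.1]
finger_gap: 0.0425
grip_force: 0.0
```

>>> step_arm:
  rows: [0.8,0,0,0,0,0,0.45,0.8,0,0,0,0,0,0.45,0.83,0.2,0,0,0,0,0.45,0,0.72,0,0,0,0,0.45,0,0.72,0,0,0,0,0.45,0,0,0,0,0,0,0.45,0,0,0,0,0,0,0.45]

```text
t: 3.0
position: [0.5672, -0.1393, 0.2914]
ee_rot: [-179.9, -0.0, 86.5]
contact_force: [-0.9, 0.7, -0.0]
finger_gap: 0.0425
grip_force: 0.0
```

>>> step_arm:
  rows: [0.08,0.03,0.5,0,0,0,0.45,0,0,0.6,0,0,0,0.45,0,0,0.6,0,0,0,0.45,0,0,0.5,0,0,0,0.45,0,0,0.35,0,0,0,0.45,0,0,0.2,0,0,0,0.45,0,0,0,0,0,0,0.45]

```text
t: 3.7
position: [0.5675, -0.135, 0.1534]
ee_rot: [-179.8, -0.0, 86.4]
contact_force: [0.1, 0.6, 0.3]
finger_gap: 0.0426
grip_force: 0.0
```

```bash
cat > cap.py <<'E'
from plant import manip,vision
from h import *
import sys
k=sys.argv[1]; s=manip.state(); print({a:np.round(s[a],4).tolist() for a in("t","position","ee_rot","contact_force","finger_gap","grip_force")})
x0,y0,x1,y1=map(int,sys.argv[2:6]); X0,Y0,X1,Y1=map(int,sys.argv[6:10])
o=[]
for n,(a,b,c,d) in(("top",(x0,y0,x1,y1)),("scene",(X0,Y0,X1,Y1))):
    c_=vision.capture(n); np.savez(f"pics/{n}{k}.npz",**{q:np.array(v) for q,v in c_.items()})
    o.append(cv2.resize(c_["image"][b:d,a:c,::-1],(400,400),interpolation=cv2.INTER_CUBIC))
cv2.imwrite(f"pics/p{k}.png",np.hstack(o))
E
python3 cap.py 1 260 110 360 210 245 145 335 235
```

```text
{'t': 3.7, 'position': [0.5675, -0.135, 0.1534], 'ee_rot': [-179.8277, -0.0377, 86.4465], 'contact_force': [0.067, 0.58, 0.2691], 'finger_gap': 0.0426, 'grip_force': 0.0}
```

View pics/p1.png

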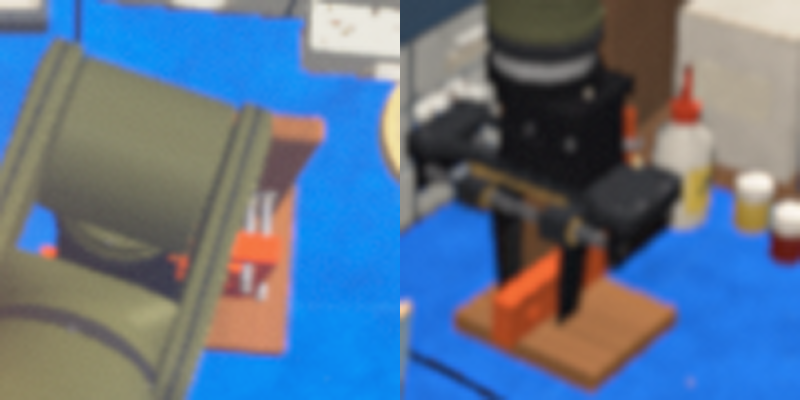

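The scene half shows both fingers straddling the long leg, one in front at (570,290) and one behind at (510,240). The square is still hanging, so I'll close with 55 N.

>>> step_arm:
  rows: [0,0,0,0,0,0,0.25,0,0,0,0,0,0,0,0,0,0,0,0,0,0,0,0,0,0,0,0,0,0,0,0,0,0,0,0,0,0,0,0,0,0,0]
  newtons: 55

```text
t: 4.4
position: [0.5695, -0.1349, 0.1551]
ee_rot: [180.0, 0.0, 86.5]
contact_force: [0.4, 0.9, 1.5]
finger_gap: 0.0157
grip_force: 54.9
```

>>> step_arm:
  rows: [0,0,-0.06,0,0,0,0,0,0,-0.06,0,0,0,0,0,0,-0.06,0,0,0,0,0,0,0,0,0,0,0,0,0,0,0,0,0,0]

```text
t: 4.9
position: [0.5691, -0.1348, 0.1638]
ee_rot: [180.0, -0.0, 86.5]
contact_force: [-0.1, 0.6, -1.3]
finger_gap: 0.0157
grip_force: 54.9
```

```bash
python3 cap.py 2 260 110 360 210 245 145 335 235; python3 - <<'E'
from plant import manip
for k in ("contact_force","wrist_torque","position","joint_pos"): print(manip.state()[k].round(3))
E
```

```text
{'t': 4.9, 'position': [0.5691, -0.1348, 0.1638], 'ee_rot': [180.0, -0.0085, 86.4996], 'contact_force': [-0.132, 0.5585, -1.3396], 'finger_gap': 0.0157, 'grip_force': 54.9354}
[ 0.193  0.732 -2.331]
[ 0.113 -0.113  0.027]
[ 0.569 -0.135  0.164]
[-1.85880e+01  5.51400e+00  1.09249e+02  1.00000e-03  6.52480e+01
 -1.50920e+01]
```

>>> step_arm:
  rows: [0,-0.15,0,0,0,0,0,0,-0.2,0,0,0,0,0,0,-0.2,0,0,0,0,0,0,-0.2,0,0,0,0,0,0,-0.2,0,0,0,0,0,0,-0.2,0,0,0,0,0,0,-0.2,0,0,0,0,0,0,0,0,0,0,0,0]

```text
t: 5.8
position: [0.5005, -0.1306, 0.1636]
ee_rot: [-180.0, -0.0, 86.5]
contact_force: [-0.1, 0.6, -1.3]
finger_gap: 0.0156
grip_force: 54.9
```

```bash
python3 cap.py 3 240 120 350 230 225 145 335 255
```

```text
{'t': 5.8, 'position': [0.5005, -0.1306, 0.1636], 'ee_rot': [-179.9648, -0.0085, 86.4798], 'contact_force': [-0.0936, 0.647, -1.2789], 'finger_gap': 0.0156, 'grip_force': 54.9345}
```

View pics/p3.png

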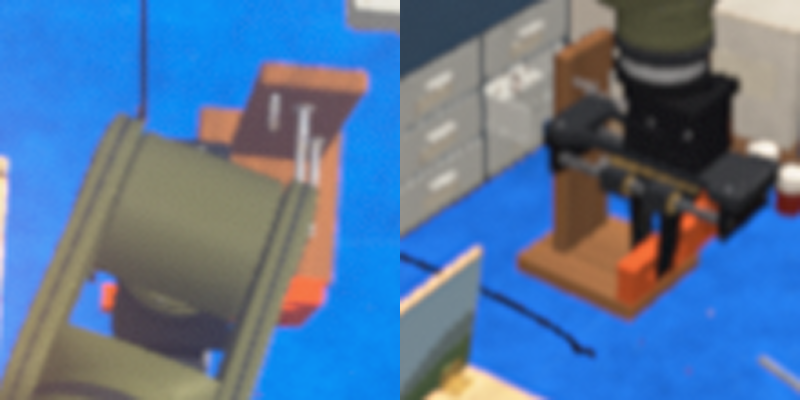

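>>> step_arm:
  rows: [0,-0.6,-0.5,0,0,0,0,0,-0.65,-0.5,0,0,0,0,0.6,0,-0.42,0,0,0,0,0.7,0,0,0,0,0,0,0.7,0,0,0,0,0,0,0.7,0,0,0,0,0,0,0.7,0,0,0,0,0,0,0.64,0,0,0,0,0,0,0,0,0,0,0,0,0]

```text
t: 6.8
position: [0.4521, 0.0775, 0.2351]
ee_rot: [180.0, -0.1, 86.8]
contact_force: [-0.4, -0.4, -2.0]
finger_gap: 0.0157
grip_force: 54.9
```

>>> step_arm:
  rows: [0,0,0,0,0,-8.4,0,0,0,0,0,0,-8.4,0,0,0,0,0,0,-8.4,0,0,0,0,0,0,-8.4,0,0,0,0,0,0,-8.4,0,0,0,0,0,0,-8.4,0,0,0,0,0,0,-8.4,0,0,0,0,0,0,-8.4,0,0,0,0,0,0,-8.4,0,0,0,0,0,0,-8.4,0,0,0,0,0,0,-7.2,0,0,0,0,0,0,0,0]

```text
t: 8.0
position: [0.452, 0.074, 0.2348]
ee_rot: [-180.0, 0.0, 177.7]
contact_force: [0.2, -0.0, -2.0]
finger_gap: 0.016
grip_force: 54.9
```

```bash
python3 cap.py 4 120 130 280 290 160 145 335 320; python3 - <<'E'
from plant import manip
for k in ("contact_force","wrist_torque","position","joint_pos"): print(manip.state()[k].round(3))
E
```

```text
{'t': 8.0, 'position': [0.452, 0.074, 0.2348], 'ee_rot': [-179.9747, 0.0034, 177.6574], 'contact_force': [0.1783, -0.02, -1.956], 'finger_gap': 0.016, 'grip_force': 54.9331}
[ 0.519 -0.452 -1.533]
[ 0.072 -0.086  0.037]
[0.452 0.074 0.235]
[ 2.61300e+00 -1.57800e+01  1.21725e+02 -1.50000e-02  7.40600e+01
 -8.49080e+01]
```

View pics/p4.png

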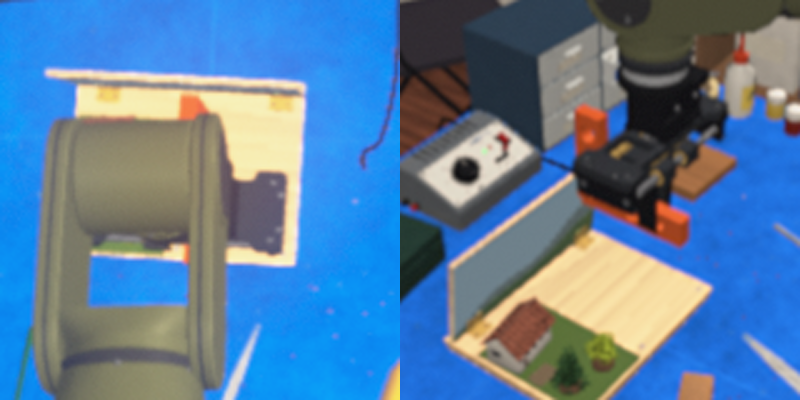

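>>> step_arm:
  rows: [0,0,0.6,0,0,0,0,0,0,0.7,0,0,0,0,0,0,0.6,0,0,0,0,0,0,0.4,0,0,0,0,0,0,0.2,0,0,0,0,0,0,0,0,0,0,0,0,0,0,0,0,0,0]

```text
t: 8.8
position: [0.4525, 0.0746, 0.1107]
ee_rot: [180.0, 0.1, 177.7]
contact_force: [1.3, -0.4, -1.5]
finger_gap: 0.0156
grip_force: 54.9
```

```bash
cat >st.py <<'E'
from plant import manip
s=manip.state()
for k in ("contact_force","wrist_torque","position","ee_rot"): print(k,s[k].round(4))
E
python3 st.py; python3 cap.py 5 140 140 250 250 200 215 305 320
```

```text
contact_force [ 1.2681 -0.3852 -1.4676]
wrist_torque [ 0.0854 -0.0909  0.0009]
position [0.4525 0.0746 0.1107]
ee_rot [1.799941e+02 8.660000e-02 1.776647e+02]
{'t': 8.8, 'position': [0.4525, 0.0746, 0.1107], 'ee_rot': [179.9941, 0.0866, 177.6647], 'contact_force': [1.2681, -0.3852, -1.4676], 'finger_gap': 0.0156, 'grip_force': 54.9347}
```

View pics/p5.png

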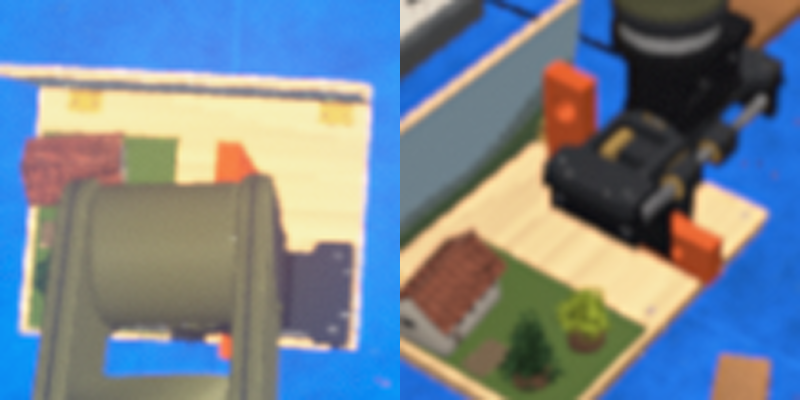

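The square is hovering just above the deck, clear of the scenery, with its free end at (695,250) over the deck's front edge. The next step is to lower it to contact.

>>> step_arm:
  rows: [0,0,0.06,0,0,0,0,0,0,0.06,0,0,0,0,0,0,0,0,0,0,0,0,0,0,0,0,0,0]

```text
t: 9.3
position: [0.4516, 0.0747, 0.1037]
ee_rot: [-180.0, -0.0, 177.7]
contact_force: [-0.4, 0.2, -1.7]
finger_gap: 0.0158
grip_force: 54.9
```

>>> step_arm:
  rows: [0,0,0.04,0,0,0,0,0,0,0,0,0,0,0,0,0,0,0,0,0,0]

```text
t: 9.6
position: [0.4521, 0.0747, 0.1026]
ee_rot: [180.0, 0.0, 177.7]
contact_force: [-3.3, 0.6, 5.8]
finger_gap: 0.0158
grip_force: 54.9
```

>>> step_arm:
  rows: [0,0,0.03,0,0,0,0,0,0,0,0,0,0,0,0,0,0,0,0,0,0]

```text
t: 9.9
position: [0.4522, 0.0747, 0.1025]
ee_rot: [-180.0, -0.1, 177.7]
contact_force: [-8.6, -0.5, 16.9]
finger_gap: 0.0155
grip_force: 54.9
```

```bash
python3 st.py
```

```text
contact_force [-8.6278 -0.5332 16.9173]
wrist_torque [-0.0308  1.5607 -0.0637]
position [0.4522 0.0747 0.1025]
ee_rot [-1.799894e+02 -5.340000e-02  1.777136e+02]
```

>>> step_arm:
  rows: [0,0,-0.03,0,0,0,0,0,0,0,0,0,0,0,0,0,0,0,0,0,0]

```text
t: 10.2
position: [0.4521, 0.0747, 0.1025]
ee_rot: [180.0, 0.0, 177.7]
contact_force: [-2.5, -0.6, 6.6]
finger_gap: 0.016
grip_force: 54.9
```

```bash
python3 st.py
```

```text
contact_force [-2.5422 -0.607   6.5514]
wrist_torque [0.0389 0.5795 0.0553]
position [0.4521 0.0747 0.1025]
ee_rot [1.799964e+02 3.130000e-02 1.777070e+02]
```

>>> step_arm:
  rows: [0,0,0,0,0,0,0,0,0,0,0,0,0,0,0,0,0,0,0,0,0,0,0,0,0,0,0,0,0,0,0,0,0,0,0]
  newtons: 3

```text
t: 10.7
position: [0.4523, 0.0747, 0.1022]
ee_rot: [180.0, 0.1, 177.7]
contact_force: [-0.5, -0.7, 4.9]
finger_gap: 0.0161
grip_force: 3.0
```

```bash
python3 st.py
```

```text
contact_force [-0.492  -0.69    4.8917]
wrist_torque [ 0.068  -0.1126  0.0072]
position [0.4523 0.0747 0.1022]
ee_rot [1.799939e+02 9.170000e-02 1.776997e+02]
```

>>> step_arm:
  rows: [0,0,0,0,0,0,0.21,0,0,0,0,0,0,0.21,0,0,0,0,0,0,0.21,0,0,0,0,0,0,0.21]

```text
t: 11.1
position: [0.4514, 0.0747, 0.1013]
ee_rot: [-180.0, -0.0, 177.7]
contact_force: [-0.7, 0.4, 0.1]
finger_gap: 0.0197
grip_force: 0.0
```

```bash
python3 st.py
```

```text
contact_force [-0.6553  0.3838  0.0874]
wrist_torque [ 0.1109 -0.1765  0.017 ]
position [0.4514 0.0747 0.1013]
ee_rot [-1.799960e+02 -5.000000e-02  1.777095e+02]
```

>>> step_arm:
  rows: [0,0,0,0,0,0,0,0,0,0,0,0,0,0,0,0,0,0,0,0,0,0,0,0,0,0,0,0,0,0,0,0,0,0,0]
  newtons: 55

```text
t: 11.6
position: [0.4515, 0.0747, 0.1016]
ee_rot: [-180.0, -0.0, 177.7]
contact_force: [-0.2, 0.1, -1.1]
finger_gap: 0.0157
grip_force: 55.0
```

```bash
python3 st.py
```

```text
contact_force [-0.187   0.1273 -1.0982]
wrist_torque [ 0.0902 -0.1088 -0.0223]
position [0.4515 0.0747 0.1016]
ee_rot [-1.799990e+02 -2.940000e-02  1.777027e+02]
```

>>> step_arm:
  rows: [0,0,0.01,0,0,0,0,-0.1,0,0,0,0,0,0,-0.1,0,0,0,0,0,0,-0.1,0,0,0,0,0,0,-0.1,0,0,0,0,0,0,-0.1,0,0,0,0,0,0,0,0,0,0,0,0,0]

```text
t: 12.3
position: [0.478, 0.0736, 0.1015]
ee_rot: [180.0, 0.1, 177.7]
contact_force: [0.8, 0.5, 1.1]
finger_gap: 0.0157
grip_force: 55.0
```

```bash
python3 st.py; python3 cap.py 6 140 140 250 250 200 215 305 320
```

```text
contact_force [0.8289 0.518  1.0565]
wrist_torque [ 0.0775 -0.1438  0.0755]
position [0.478  0.0736 0.1015]
ee_rot [1.799948e+02 1.292000e-01 1.776978e+02]
{'t': 12.3, 'position': [0.478, 0.0736, 0.1015], 'ee_rot': [179.9948, 0.1292, 177.6978], 'contact_force': [0.8289, 0.518, 1.0565], 'finger_gap': 0.0157, 'grip_force': 54.9974}
```

View pics/p6.png

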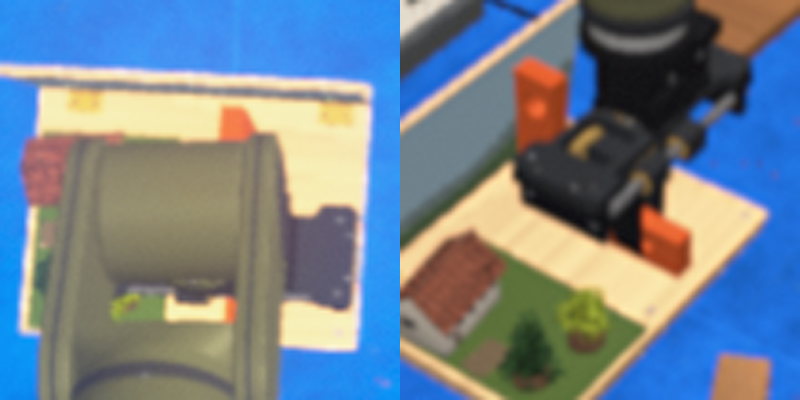

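The square now stands on the deck. In the top half its top edge is at v≈106 and the backdrop's top edge at v≈95, so about 8 mm remain to contact.

>>> step_arm:
  rows: [-0.05,0,0,0,0,0,0,-0.05,0,0,0,0,0,0,-0.05,0,0,0,0,0,0,-0.05,0,0,0,0,0,0,0,0,0,0,0,0,0,0,0,0,0,0,0,0]

```text
t: 13.0
position: [0.4866, 0.0734, 0.1015]
ee_rot: [180.0, -0.0, 177.7]
contact_force: [-2.9, 0.7, 4.2]
finger_gap: 0.0159
grip_force: 55.0
```

>>> step_arm:
  rows: [-0.05,0,0,0,0,0,0,-0.05,0,0,0,0,0,0,0,0,0,0,0,0,0,0,0,0,0,0,0,0]

```text
t: 13.4
position: [0.4916, 0.0731, 0.1015]
ee_rot: [180.0, -0.0, 177.7]
contact_force: [-3.8, 0.5, 5.3]
finger_gap: 0.0158
grip_force: 55.0
```

```bash
python3 st.py
```

```text
contact_force [-3.7661  0.4576  5.3172]
wrist_torque [ 0.1489  0.4018 -0.0055]
position [0.4916 0.0731 0.1015]
ee_rot [ 1.799977e+02 -2.940000e-02  1.777037e+02]
```

>>> step_arm:
  rows: [-0.03,0,0,0,0,0,0,-0.03,0,0,0,0,0,0,0,0,0,0,0,0,0,0,0,0,0,0,0,0]

```text
t: 13.8
position: [0.4938, 0.0731, 0.1015]
ee_rot: [-180.0, -0.2, 177.7]
contact_force: [-7.5, 0.9, 9.1]
finger_gap: 0.0155
grip_force: 55.0
```

>>> step_arm:
  rows: [-0.03,0,0,0,0,0,0,0,0,0,0,0,0,0,0,0,0,0,0,0,0]

```text
t: 14.1
position: [0.4953, 0.073, 0.1015]
ee_rot: [-180.0, -0.2, 177.7]
contact_force: [-7.0, 0.4, 9.5]
finger_gap: 0.0158
grip_force: 55.0
```

```bash
python3 st.py;python3 cap.py 7 140 140 250 250 200 215 305 320
```

```text
contact_force [-6.9945  0.4154  9.4639]
wrist_torque [0.1535 0.8446 0.0252]
position [0.4953 0.073  0.1015]
ee_rot [-1.799966e+02 -1.692000e-01  1.777116e+02]
{'t': 14.1, 'position': [0.4953, 0.073, 0.1015], 'ee_rot': [-179.9966, -0.1692, 177.7116], 'contact_force': [-6.9945, 0.4154, 9.4639], 'finger_gap': 0.0158, 'grip_force': 54.9973}
```

View pics/p7.png

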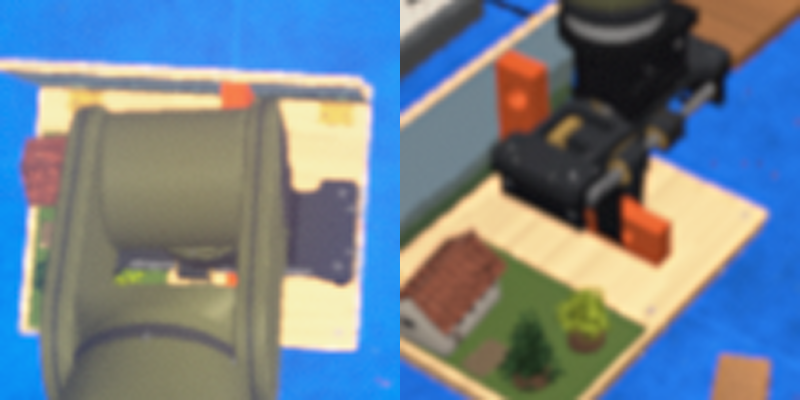

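>>> step_arm:
  rows: [0,0,-0.015,0,0,0,0,-0.03,0,0,0,0,0,0,0,0,0,0,0,0,0,0,0,0,0,0,0,0]

```text
t: 14.6
position: [0.4972, 0.0729, 0.1015]
ee_rot: [-180.0, -0.1, 177.7]
contact_force: [-3.3, 0.3, 1.2]
finger_gap: 0.0159
grip_force: 55.0
```

>>> step_arm:
  rows: [-0.03,0,0,0,0,0,0,0,0,0,0,0,0,0,0,0,0,0,0,0,0]

```text
t: 14.9
position: [0.4992, 0.0728, 0.1017]
ee_rot: [180.0, 0.0, 177.7]
contact_force: [-0.3, 0.6, -1.7]
finger_gap: 0.0159
grip_force: 55.0
```

```bash
python3 st.py
```

```text
contact_force [-0.327   0.5857 -1.741 ]
wrist_torque [0.1231 0.0178 0.0522]
position [0.4992 0.0728 0.1017]
ee_rot [1.799997e+02 8.900000e-03 1.777029e+02]
```

>>> step_arm:
  rows: [-0.03,0,0,0,0,0,0,0,0,0,0,0,0,0,0,0,0,0,0,0,0]

```text
t: 15.2
position: [0.5007, 0.0727, 0.1019]
ee_rot: [-180.0, -0.0, 177.7]
contact_force: [-0.3, 0.1, -1.8]
finger_gap: 0.0155
grip_force: 55.0
```

```bash
python3 st.py
```

```text
contact_force [-0.2736  0.0603 -1.8373]
wrist_torque [0.0895 0.1077 0.0322]
position [0.5007 0.0727 0.1019]
ee_rot [-1.799981e+02 -1.600000e-03  1.777029e+02]
```

>>> step_arm:
  rows: [0,0,0.015,0,0,0,0,0,0,0,0,0,0,0,0,0,0,0,0,0,0]

```text
t: 15.5
position: [0.5009, 0.0727, 0.1015]
ee_rot: [-180.0, 0.0, 177.7]
contact_force: [-1.4, 1.4, -0.1]
finger_gap: 0.0156
grip_force: 55.0
```

```bash
cat > edge.py <<'E'
# backdrop top back edge (blue -> cream) in top view, as world x at z=.141, per image
from h import *
import sys
np.set_printoptions(precision=4,suppress=True)
def line(n):
    c=load(n);I=c["image"].astype(float)[...,0];o=[]
    for u in range(150,238,4):
        col=I[150:172,u];i=np.where((col[:-1]<140)&(col[1:]>=140))[0]
        if len(i):i=i[0];o.append([u,150+i+(140-col[i])/(col[i+1]-col[i])])
    P=onz(c,o,.141);A=np.c_[np.ones(len(P)),P[:,1]-.07]
    for _ in range(3):
        p=np.linalg.lstsq(A,P[:,0],rcond=None)[0];r=P[:,0]-A@p;k=abs(r)<.0025;A,P=A[k],P[k]
    return p,len(P),r.std()
for k in sys.argv[1:]:print(k,*line("top"+k))
E
python3 st.py; python3 - <<'E'
from plant import vision
import numpy as np
for n in("top","scene"):
    c=vision.capture(n);np.savez(f"pics/{n}8.npz",**{q:np.array(v) for q,v in c.items()})
E
python3 edge.py 0 5 6 7 8
```

```text
contact_force [-1.3696  1.4017 -0.149 ]
wrist_torque [ 0.0715  0.102  -0.0127]
position [0.5009 0.0727 0.1015]
ee_rot [-1.799986e+02  2.770000e-02  1.777053e+02]
0 [0.5986 0.0406] 22 0.00026924629953393564
5 [0.5986 0.0412] 22 0.00026125003861920954
6 [0.5985 0.0418] 22 0.00023943040172621417
7 [0.6019 0.0411] 22 0.0002924935039399538
8 [0.6078 0.0423] 22 0.000291856453309671
```

>>> step_arm:
  rows: [-0.03,0,0,0,0,0,0,-0.03,0,0.01,0,0,0,0,0,0,0,0,0,0,0,0,0,0,0,0,0,0]

```text
t: 16.0
position: [0.5036, 0.0727, 0.1015]
ee_rot: [180.0, -0.1, 177.7]
contact_force: [-5.6, 0.5, 7.2]
finger_gap: 0.0158
grip_force: 55.0
```

```bash
cat >> st.py <<'E'
from plant import vision
import numpy as np,sys,subprocess
k=sys.argv[1]
for n in("top","scene"):
    c=vision.capture(n);np.savez(f"pics/{n}{k}.npz",**{q:np.array(v) for q,v in c.items()})
print(subprocess.run(["python3","edge.py",k],capture_output=True,text=True).stdout)
E
python3 st.py 9
```

```text
contact_force [-5.6483  0.4608  7.2106]
wrist_torque [0.0925 0.8538 0.0085]
position [0.5036 0.0727 0.1015]
ee_rot [ 1.799999e+02 -6.400000e-02  1.777016e+02]
9 [0.6106 0.042 ] 22 0.0002931984307373949
```

>>> step_arm:
  rows: [-0.03,0,0,0,0,0,0,0,0,0,0,0,0,0,0,0,0,0,0,0,0]

```text
t: 16.4
position: [0.5052, 0.0726, 0.1015]
ee_rot: [180.0, -0.0, 177.7]
contact_force: [-5.0, 0.1, 6.2]
finger_gap: 0.0162
grip_force: 55.0
```

```bash
python3 st.py 10
```

```text
contact_force [-4.9977  0.0754  6.2021]
wrist_torque [ 0.0827  0.7063 -0.0618]
position [0.5052 0.0726 0.1015]
ee_rot [ 1.799984e+02 -4.730000e-02  1.777040e+02]
10 [0.6123 0.0413] 22 0.00029068859946574705
```

>>> step_arm:
  rows: [-0.03,0,0,0,0,0,0,0,0,0,0,0,0,0,0,0,0,0,0,0,0]

```text
t: 16.8
position: [0.5067, 0.0726, 0.1015]
ee_rot: [180.0, -0.0, 177.7]
contact_force: [-5.6, -0.9, 6.6]
finger_gap: 0.0154
grip_force: 55.0
```

```bash
python3 st.py 11
```

```text
contact_force [-5.6054 -0.8569  6.6008]
wrist_torque [ 0.1406  0.7158 -0.0239]
position [0.5067 0.0726 0.1015]
ee_rot [ 1.799963e+02 -3.970000e-02  1.777039e+02]
11 [0.6139 0.0411] 22 0.00025900828972642625
```

>>> step_arm:
  rows: [-0.02,0,0,0,0,0,0,0,0,0,0,0,0,0,0,0,0,0,0,0,0]

```text
t: 17.2
position: [0.5076, 0.0725, 0.1015]
ee_rot: [180.0, -0.1, 177.7]
contact_force: [-4.4, 0.2, 6.2]
finger_gap: 0.0159
grip_force: 55.0
```

```bash
python3 st.py 12
```

```text
contact_force [-4.39    0.2464  6.2458]
wrist_torque [0.0988 0.7797 0.0024]
position [0.5076 0.0725 0.1015]
ee_rot [ 1.799985e+02 -6.060000e-02  1.777041e+02]
12 [0.6148 0.0421] 22 0.00027661395377235763
```

>>> step_arm:
  rows: [-0.02,0,0,0,0,0,0,0,0,0,0,0,0,0,0,0,0,0,0,0,0]

```text
t: 17.6
position: [0.5086, 0.0725, 0.1015]
ee_rot: [180.0, -0.1, 177.7]
contact_force: [-6.2, 1.0, 6.3]
finger_gap: 0.0157
grip_force: 55.0
```

```bash
python3 st.py 13
```

```text
contact_force [-6.2322  0.974   6.3405]
wrist_torque [ 0.101   0.8224 -0.0612]
position [0.5086 0.0725 0.1015]
ee_rot [ 1.799979e+02 -5.590000e-02  1.777029e+02]
13 [0.6159 0.0415] 22 0.00028663301666402655
```

>>> step_arm:
  rows: [-0.02,0,0,0,0,0,0,0,0,0,0,0,0,0,0,0,0,0,0,0,0]

```text
t: 18.0
position: [0.5097, 0.0724, 0.1015]
ee_rot: [180.0, -0.1, 177.7]
contact_force: [-5.4, -0.1, 6.4]
finger_gap: 0.0157
grip_force: 55.0
```

```bash
python3 st.py 14
```

```text
contact_force [-5.4196 -0.0956  6.355 ]
wrist_torque [ 0.0843  0.824  -0.0587]
position [0.5097 0.0724 0.1015]
ee_rot [ 1.799959e+02 -5.490000e-02  1.777022e+02]
14 [0.617  0.0421] 10 0.0002754374385167529
```

```bash
python3 - <<'E'
from h import *
np.set_printoptions(precision=4,suppress=True)
for n in("top0","top8","top14"):
    c=load(n);I=c["image"].astype(float)
    for u in (172,185,215,220):
        print(n,u,[tuple(int(q) for q in I[v,u]) for v in range(156,174)])
c=load("top0")
for v in (164,165,166,167,168):print(v,onz(c,[[172,v],[215,v]],.016)[:,:2].ravel())
E
```

```text
top0 172 [(69, 144, 242), (77, 147, 242), (143, 167, 241), (234, 217, 230), (245, 230, 198), (235, 206, 160), (169, 151, 141), (128, 128, 137), (163, 146, 133), (234, 201, 150), (246, 228, 167), (247, 233, 172), (247, 232, 171), (247, 234, 173), (247, 235, 175), (247, 236, 175), (247, 236, 175), (247, 234, 173)]
top0 185 [(79, 143, 240), (78, 142, 240), (88, 147, 239), (158, 170, 231), (238, 217, 209), (246, 230, 181), (230, 198, 155), (159, 144, 140), (135, 130, 134), (186, 160, 135), (241, 214, 155), (246, 229, 167), (246, 231, 168), (246, 231, 169), (247, 233, 171), (247, 233, 172), (247, 235, 173), (247, 234, 172)]
top0 215 [(81, 142, 240), (83, 143, 240), (85, 144, 240), (87, 145, 240), (128, 159, 237), (215, 202, 222), (243, 223, 191), (239, 216, 168), (196, 171, 153), (147, 142, 145), (164, 146, 132), (233, 202, 151), (246, 231, 170), (247, 237, 177), (247, 237, 178), (247, 237, 177), (247, 237, 178), (247, 237, 178)]
top0 220 [(81, 142, 239), (79, 141, 239), (81, 142, 240), (83, 144, 240), (94, 148, 239), (169, 174, 227), (242, 221, 201), (245, 226, 175), (215, 179, 150), (14
[... 2147 characters left out ...]
 122, 118), (124, 123, 111), (129, 127, 112), (132, 129, 112), (132, 130, 113), (135, 133, 113), (138, 135, 115), (138, 135, 113), (141, 137, 114), (140, 136, 114), (140, 136, 113), (142, 138, 115), (145, 141, 116)]
top14 220 [(232, 206, 168), (175, 164, 159), (128, 140, 154), (120, 136, 155), (120, 138, 155), (119, 136, 153), (114, 128, 146), (104, 116, 131), (98, 110, 119), (94, 104, 107), (123, 120, 111), (207, 176, 136), (245, 225, 167), (247, 234, 177), (247, 234, 177), (246, 230, 171), (245, 224, 167), (243, 220, 163)]
164 [0.6157 0.1732 0.6167 0.0547]
165 [0.6129 0.1731 0.6139 0.0546]
166 [0.61   0.173  0.6111 0.0545]
167 [0.6072 0.1729 0.6083 0.0545]
168 [0.6044 0.1728 0.6055 0.0544]
```

>>> step_arm:
  rows: [-0.02,0,0,0,0,0,0,0,0,0,0,0,0,0,0,0,0,0,0,0,0]

```text
t: 18.4
position: [0.5101, 0.0724, 0.1015]
ee_rot: [-180.0, -0.1, 177.7]
contact_force: [-8.5, 0.1, 8.4]
finger_gap: 0.0158
grip_force: 55.0
```

```bash
python3 st.py 15; python3 - <<'E'
from h import *
np.set_printoptions(precision=4,suppress=True)
for n in("top0","top14","top15"):
    c=load(n);I=c["image"].astype(float)[...,0]
    for u in (160,220,222):
        col=I[150:175,u]
        b=np.where((col[:-1]<140)&(col[1:]>=140))[0][0];b+=(140-col[b])/(col[b+1]-col[b])
        pk=int(b)+2; lev=180;f=[i for i in range(pk,24) if col[i]>=lev>col[i+1]][0];f=f+(col[f]-lev)/(col[f]-col[f+1])
        g=[i for i in range(int(f)+1,24) if col[i]<lev<=col[i+1]];g=g[0]+(lev-col[g[0]])/(col[g[0]+1]-col[g[0]]) if g else np.nan
        B=onz(c,[[u,150+b],[u,150+f]],.141);G=onz(c,[[u,150+g]],.016)
        print(n,u,"back",B[0,:2],"front",B[1,:2],"foot",G[0,:2],"foot at front's y",G[0,0]+.0414*(B[1,1]-G[0,1]))
E
```

```text
contact_force [-8.4564  0.0928  8.4063]
wrist_torque [ 0.0745  1.0962 -0.0194]
position [0.5101 0.0724 0.1015]
ee_rot [-1.799979e+02 -1.480000e-01  1.777041e+02]
15 [0.6174 0.0404] 7 0.0002645090005021264

top0 160 back [0.6032 0.1779] front [0.5928 0.1774] foot [0.6161 0.2066] foot at front's y 0.6149042168514164
top0 220 back [0.5965 0.0292] front [0.5867 0.0289] foot [0.6097 0.0408] foot at front's y 0.6091748607253924
top0 222 back [0.5965 0.0243] front [0.5868 0.024 ] foot [0.6093 0.0353] foot at front's y 0.6088169575081629
top14 160 back [0.6216 0.1789] front [0.6121 0.1784] foot [nan nan] foot at front's y nan
top14 220 back [0.6152 0.0297] front [0.6058 0.0294] foot [0.6094 0.0408] foot at front's y 0.6089078593427107
top14 222 back [0.6152 0.0248] front [0.6052 0.0245] foot [0.6094 0.0353] foot at front's y 0.6089707778838405
top15 160 back [0.6216 0.1789] front [0.6123 0.1784] foot [nan nan] foot at front's y nan
top15 220 back [0.6161 0.0297] front [0.6065 0.0295] foot [0.6094 0.0408] foot at front's y 0.6088856786942557
top15 222 back [0.6155 0.0248] front [0.606  0.0245] foot [0.6094 0.0353] foot at front's y 0.6089307667019869
```

>>> step_arm:
  rows: [-0.01,0,0,0,0,0,0,0,0,0,0,0,0,0,0,0,0,0,0,0,0,0,0,0,0,0,0,0]

```text
t: 18.9
position: [0.5102, 0.0724, 0.1015]
ee_rot: [-180.0, -0.2, 177.7]
contact_force: [-9.7, -1.2, 9.7]
finger_gap: 0.0157
grip_force: 55.0
```

```bash
python3 st.py 16; python3 - <<'E'
from h import *
c=load("scene16");I=c["image"].astype(int)
m=((I[...,0]>110)&(I[...,0]>2*I[...,1])&(I[...,0]>2*I[...,2]))
for v in range(222,290):
    print(v,''.join('#' if q else '.' for q in m[v,215:285]))
E
```

```text
contact_force [-9.6885 -1.1987  9.7497]
wrist_torque [ 0.1079  1.3538 -0.0393]
position [0.5102 0.0724 0.1015]
ee_rot [-179.9942   -0.22    177.7064]
16 [0.6174 0.0407] 7 0.00027560061718796765

222 ......................................................................
223 ......................................................................
224 ......................................................................
225 ......................................................................
226 ......................................................................
227 ........####..........................................................
228 .......#######........................................................
229 .......#########......................................................
230 ......###########.....................................................
231 .......###########....................................................
232 .......###########....................................................
233 .......###########....................................................
234 .
[... 3494 characters left out ...]
####.....................
281 ...............................................#......................
282 ......................................................................
283 ......................................................................
284 ......................................................................
285 ......................................................................
286 ......................................................................
287 ......................................................................
288 ......................................................................
289 ......................................................................
```

```bash
python3 - <<'E'
from h import *
np.set_printoptions(precision=1,suppress=True)
c=load("scene16");a=np.radians(-2.3);ex=np.array([np.cos(a),np.sin(a),0]);ey=np.array([-ex[1],ex[0],0]);ez=np.array([0,0,1.])
O=np.array([.6095,.0684,.016])
for tilt in(-.03,0,.03):   # + = top leans toward +x, pivot tail end bottom
    X=ex*np.cos(tilt)-ez*np.sin(tilt);Z=ez*np.cos(tilt)+ex*np.sin(tilt)
    piv=O-.14*ex
    f=lambda x,y,z:piv+(x+.14)*X+y*ey+z*Z
    print(tilt,"short top: outer-left,inner-left,inner-right, inner-right low(z=.07)",proj(c,[f(0,.008,.12),f(-.034,.008,.12),f(-.034,-.008,.12),f(-.034,-.008,.07),f(-.034,.008,.07)]).tolist() and np.round(proj(c,[f(0,.008,.12),f(-.034,.008,.12),f(-.034,-.008,.12),f(-.034,-.008,.07),f(-.0,.008,.07)]),1).tolist())
    print("   tail top L,R bottom L,R",np.round(proj(c,[f(-.14,.008,.034),f(-.14,-.008,.034),f(-.14,.008,0),f(-.14,-.008,0)]),1).tolist())
E
```

```text
-0.03 short top: outer-left,inner-left,inner-right, inner-right low(z=.07) [[221.2, 227.6], [231.2, 232.6], [235.1, 229.5], [235.5, 244.1], [221.9, 242.2]]
   tail top L,R bottom L,R [[263.4, 273.8], [267.0, 270.4], [263.1, 283.1], [266.7, 279.6]]
0 short top: outer-left,inner-left,inner-right, inner-right low(z=.07) [[220.3, 228.4], [230.2, 233.0], [234.1, 230.0], [234.9, 244.7], [221.4, 243.1]]
   tail top L,R bottom L,R [[263.1, 273.7], [266.7, 270.3], [263.1, 283.1], [266.7, 279.6]]
0.03 short top: outer-left,inner-left,inner-right, inner-right low(z=.07) [[219.4, 229.2], [229.2, 233.5], [233.1, 230.5], [234.4, 245.4], [221.0, 244.0]]
   tail top L,R bottom L,R [[262.8, 273.5], [266.4, 270.1], [263.1, 283.1], [266.7, 279.6]]
```

```bash
python3 -c "
from plant import manip
print(manip.sign_off())"
```

```text
the job is handed in; nothing more can be done
None
```

The orange square is in the corner, held in the gripper with its long leg on the deck and its short leg against the backdrop; the job was handed in at about 19 s. At hand-in the backdrop measured upright to within about 0.01 rad and the square level to within about 0.03 rad. Both estimates come from the images. Wrist force was roughly 10 N against each face with a 55 N grip, and the bystanders were not re-measured, but the arm kept clear of them. No verdict came back.

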